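Fit a nozzle cone into its tapered holder and press it home

ROBOT

A 6-joint arm with a two-finger parallel gripper is mounted at the origin on the work surface. World frame = base frame: x ahead of the robot, y to its left, z up, the work surface at z = 0. Lengths are in m, angles in rad, forces in N, time in s.
With the tool pointing down it reaches from about 0.35 to 0.775 m from the base axis. Payload 5.5 kg.
Tool frame: the origin (TCP) lies between the finger pads; the fingertips stand env.nose_length ahead of it and the grasp point (between the pads) lies 8 mm behind it (env.nose_length is the distance from the TCP to the fingertips, in m); z points along the fingers, y is the direction in which the jaws open and shut (so a half turn about z gives the same grasp; the last joint's range is limited). The gripper opens to 85 mm and grips with 20 to 120 N. Pads are 22 mm wide; open, the fingers measure 114 mm over their backs; the gripper's body (76 mm by 85 mm) begins 54 mm behind the grasp point. The pads swing forward as they close: fully open they stand 13 mm farther back than shut.
Start: joints at [1.143, 0.313, 0.046, 1.304, 0, 1.431], TCP at [0.163, 0.551, 0.242] pointing down, gripper open.
Joint ranges: [-2.76, 2.76], [-0.86, 1.69], [-1.03, 1.26], [-2.2, 2.34], [-1.47, 1.5], [-3.14, 3.14]. Speed limits (rad/s): [2.57, 2.57, 3.14, 3.14, 3.14, 3.14].

INTERFACE

Orientations are given as a unit quaternion [w, x, y, z].
In Python, from workcell import env gives the robot as it stands. The module is installed in compiled form; this text tells all that it offers.
- The arm moves only by the shell command python3 -m creep 'ROWS' [FORCE]. ROWS is a JSON object of lists of equal length, an entry for each row: "hand": the finger opening in mm, from 0 to 85.4; "delta_pos": the shift along the tool's x, y, z scaled (see below), a list of three; "turn": the turn about the tool's z scaled (see below). In form: {"hand": [hand, ...], "delta_pos": [[dx, dy, dz], ...], "turn": [turn, ...]}. A call has exactly 5 rows; each row shifts and turns the commanded pose from where the row before left it, along the tool's axes as they then stand; what a row does not reach is not made up. The controller multiplies each number of a shift by 0.8 m and each number of a turn by 5 degrees. A row lasts 1/12 s, in which the tool goes at most 41.7 mm and 7.16 degrees, less where a joint would pass 70% of its speed; a pose out of reach is approached as far as the arm can. A call with a number of a shift or a turn outside -1 to 1 is refused whole. A call with a gripper value outside its range is refused whole. The fingers move at their own pace and stop on an object; FORCE is the grip in N (left out, the last holds). Time passes only in rows, so rows that do not move let the fingers close, or fill a call up. It gives the time, the measured TCP pose, the force and the opening at its end, in the units of the state.
- env.get_state(): the state, without advancing time (a new reading comes with each control period).
- env.read_camera(name): name is "scene" or "top" or "wrist"; returns a dict with "pixels" (480x640x3 uint8, red, green, blue), "depth" (480x640 float32, m along the optical axis (not along the pixel's ray), 0 where there is no reading), "fx", "fy", "cx", "cy" (pixels), "D" ([k1, k2, p1, p2, k3] as OpenCV has them; the pictures are not rectified), "origin" and "orientation" of the camera in the world. Camera axes: x right, y down, z forward; pixel columns grow to the right and rows downward; lengths in m; the calibration is good to about 2 mm. A picture is of the moment at which its call begins.
- env.hand_in(): hands the job in, once; it reports no verdict.
Trained networks look in the newest picture that a camera, given by its name, has taken for a name from the list of things; names that differ only in an ending like _2 or _b are one class to them, and where a whole thing is asked for, a point or a joint stands for the part that bears it (a point fixed in the world has none). Each returns a list of dicts, best first, with "score" (0 to 1); they miss things now and then, are a little off and sometimes report something else, mostly with a low value. They report only what shows in the picture. A call takes as long as a camera call. They do not tell look-alikes from the thing itself.
- env.find_in(camera, target): "location" ([row, column] in pixels, amid what is visible of it).
- env.pinpoint(camera, target): "location" ([row, column] in pixels: a listed point, or the origin of a listed thing).
The state is a dict: "clock": time; "joint_pos": joint angles; "qvel": joint speeds; "tau": joint torques, N m; "tcp_pos": TCP position; "orientation": TCP orientation; "wrist_force": force on the tool from outside, world axes, zero at the start; "ft_torque": the same for the moment, N m; "finger_gap": finger opening in m.
Only numpy, scipy, OpenCV 4.12 (cv2) and the standard library are available. Lean on these libraries where they do the work, as an engineer would, in place of code of your own. Each camera call takes 0.05 s, during which the arm holds its last target.

TASK

Fit the brass nozzle cone to the small bench press: set it upright, narrow end down, into the tapered holder on the carriage so that it sits square and loose on the four yellow catches, and let go without forcing it past them. Then push the carriage by its orange tab all the way to its stop under the press, and push the red knob down until the ram drives the cone's flange past the catches and they snap back over it; let the ram rise again, leave the carriage at its stop, and do not shift or knock over the blue cone, the bottle or the dish.

Things in the scene. Friction and masses are not known exactly. Their poses are not given: they have to be found in the camera images.
- press: Small black bench press, fixed. Origin: underside of its base plate; z up, y is the carriage's travel towards the ram. Base plate 115 (x) by 340 (y, from -190 to +150) by 20 mm high. Ram axis at x = 0, y = +75 mm. A column (36 by 70 mm) stands at x = -80, y = +75, with an arm 50 mm wide from it to the ram's guide; both end 185 mm above the table.
- carriage (a joint): Position of the sliding aluminium carriage along the press's y (m): 0 = loading end, 0.150 = end stop, with the holder exactly under the ram. About 1.5 N of friction; it stays where it is left.
- holder (a point): Centre of the rim of the grey tapered holder on the carriage, 85 mm above the table; z up, y along the travel towards the ram. Conical bore, same taper as the cone: 48 mm wide at the rim, 30 mm at its foot, 42 mm deep. Four yellow catches stand on its diagonals (45 degrees off x and y), reaching in to 23.5 mm from the axis 7 mm above the rim, lead-ins sloping up to 15 mm above it.
- tab (a point): Centre of the outer face of the carriage's orange push tab, a plate 55 mm wide (x), 8 mm thick and 55 mm high (25 to 80 mm above the table), 100 mm from holder on the side away from the ram, clear above the base plate (20 mm). Push it along its y axis, towards the ram.
- cone_mid (a point): Brass nozzle cone, 77 mm high, about 80 g, standing on its narrow end; this point is half-way up its axis (38.5 mm above its foot), z up along the axis. Resting loosely on the catches it is 9 to 11 mm above holder; fully home (flange on the rim, catches over it) it is 1.5 mm below holder.
- cone: The same brass cone; origin at the centre of its foot, z up. From the foot: taper 28 mm wide growing to 46 mm at 40 mm height, a flange 52 mm wide from 40 to 45 mm, then a straight tubular neck 28 mm wide from 45 to 77 mm, for gripping.
- ram_top (a point): Centre of the top face of the press's red knob (48 mm wide, 15 mm thick), 230 mm above the table when up. It is on the ram's axis; the ram's flat steel foot (36 mm wide) is 85 mm lower.
- ram (a joint): How far the ram is pressed down (m): 0 = up, held by a spring; its foot meets the neck of a cone on the catches at about 0.011 and the cone is home at 0.023; stop at 0.028. Its spring takes 2 to 3 N; forcing the cone past the catches takes 5 to 9 N more.
- catch0 (a joint): Outward travel of yellow catch 0 (m): 0 = sprung in, up to 0.005; it must give 2.5 mm for the flange to pass.
- catch1 (a joint): Outward travel of yellow catch 1 (m): 0 = sprung in, up to 0.005; it must give 2.5 mm for the flange to pass.
- catch2 (a joint): Outward travel of yellow catch 2 (m): 0 = sprung in, up to 0.005; it must give 2.5 mm for the flange to pass.
- catch3 (a joint): Outward travel of yellow catch 3 (m): 0 = sprung in, up to 0.005; it must give 2.5 mm for the flange to pass.
- spare_mid (a point): Bystander: larger blue plastic cone of the same shape and height (flange 66 mm, neck 38 mm wide); does not fit. Point half-way up its axis, 38.5 mm above the table.
- bottle_mid (a point): Bystander: white bottle with green cap, 38 mm wide, 85 mm high; point half-way up.
- dish: Bystander: shallow steel dish 70 mm wide, 22 mm high; origin at the centre of its underside.
There are look-alikes about, which are no part of the job. Several things have the shape of the cone; the one meant has the colours described above.

How it is judged:
On the way, in this order (a step that is already met when the one before it is completed fails the run):
1. the brass cone rests upright and released on the four catches in the holder, with the carriage not yet at its stop (horizontal distance between cone_mid and holder below 0.004 m and angle between cone_mid's own z axis and vertical below 0.07 rad and z of cone_mid in the frame of holder between 0.006 and 0.016 m and contact force between the fingers and cone below 0.05 N and value of joint carriage below 0.12 m), for 0.2 s.
2. the carriage is at its stop under the ram, with the cone still resting on the catches (horizontal distance between cone_mid and holder below 0.004 m and angle between cone_mid's own z axis and vertical below 0.07 rad and z of cone_mid in the frame of holder between 0.006 and 0.016 m and value of joint carriage above 0.145 m), for 0.1 s.
3. the ram presses the cone fully home, past the catches (horizontal distance between cone_mid and holder below 0.004 m and angle between cone_mid's own z axis and vertical below 0.07 rad and z of cone_mid in the frame of holder between -0.005 and 0.0015 m and value of joint carriage above 0.145 m and value of joint ram above 0.018 m), for 0.05 s.
At the end, for the whole second after the job is handed in: Cone home: mid point -5 to +1.5 mm from the holder's rim centre along z, within 4 mm of its axis, tilt under 0.07 rad, at rest, released; all four catches sprung back (under 1.2 mm); carriage at its stop (over 0.145 m); ram up again (under 4 mm) (horizontal distance between cone_mid and holder below 0.004 m and angle between cone_mid's own z axis and vertical below 0.07 rad and z of cone_mid in the frame of holder between -0.005 and 0.0015 m and value of joint each of catch0, catch1, catch2, catch3 below 0.0012 m and value of joint carriage above 0.145 m and contact force between the fingers and cone below 0.05 N and value of joint ram below 0.004 m and linear speed of cone below 0.02 m/s); the robot touches nothing.
It fails at once if the blue cone is moved more than 20 mm or knocked over (distance of spare_mid from where it was at the start of the episode above 0.02 m).
It fails at once if the bottle is moved more than 20 mm or knocked over (distance of bottle_mid from where it was at the start of the episode above 0.02 m).
It fails at once if the dish is moved more than 20 mm or knocked over (distance of dish from where it was at the start of the episode above 0.02 m).
It also fails if it takes over 64 s, if anything falls off the work surface, if the arm or the gripper's body presses on something with over 40 N, if the wrist force passes 120 N, or if a joint passes its speed limit or range.

## Working session

There is one attempt and no reset: what is moved stays moved. The work goes in short steps, Python scripts to look and compute and a shell command to move; the robot and the scene stay as the last step left them, time stands still between calls to the robot, and variables do not carry over. Pictures are saved under pics/ and viewed, and the job is handed in when it is done.

```bash
mkdir -p pics; cat > h.py <<'E'
import numpy as np, cv2
from workcell import env
from scipy.spatial.transform import Rotation as R
def rot(q): return R.from_quat([q[1],q[2],q[3],q[0]]).as_matrix()
def snap(cam,name=None):
    c=env.read_camera(cam)
    if name: cv2.imwrite('pics/'+name,c['pixels'][:,:,::-1])
    return c
def ray(c,rc):
    K=np.array([[c['fx'],0,c['cx']],[0,c['fy'],c['cy']],[0,0,1]])
    p=cv2.undistortPoints(np.array([[[rc[1],rc[0]]]],float),K,np.array(c['D'],float))[0,0]
    return np.array(c['origin']),rot(c['orientation'])@np.array([p[0],p[1],1])
def atz(c,rc,z):
    o,d=ray(c,rc); return o+d*(z-o[2])/d[2]
def bydepth(c,rc):
    o,d=ray(c,rc); return o+d*float(c['depth'][int(round(rc[0])),int(round(rc[1]))])
E
python3 - <<'E'
from h import *
np.set_printoptions(precision=4,suppress=True)
s=env.get_state(); print(s['clock'],s['tcp_pos'],s['orientation'],s['finger_gap'],env.nose_length)
Z=dict(holder=.085,tab=.0525,cone_mid=.0385,ram_top=.23,spare_mid=.0385,bottle_mid=.0425,dish=0)
for cam in ('scene','top'):
    c=snap(cam,cam+'0.png'); print(cam,c['origin'])
    for t,z in Z.items():
        print(t,[(round(d['score'],2),np.round(d['location']),atz(c,d['location'],z)) for d in env.pinpoint(cam,t)[:4]])
E
```

```text
0.0 [0.163  0.5509 0.2414] [-0.0003  0.1434  0.9897 -0.0009] 0.08547819577534072 0.011
scene [0.9912 0.2663 0.603 ]
holder []
tab [(0.87, array([261., 323.]), array([ 0.552 , -0.0791,  0.0525]))]
cone_mid [(0.95, array([252., 180.]), array([ 0.6834, -0.3129,  0.0385])), (0.91, array([232., 249.]), array([ 0.5636, -0.2533,  0.0385])), (0.8, array([222., 211.]), array([ 0.5884, -0.3349,  0.0385]))]
ram_top [(0.68, array([245., 476.]), array([0.5558, 0.164 , 0.23  ]))]
spare_mid [(0.67, array([190., 266.]), array([ 0.4428, -0.3217,  0.0385]))]
bottle_mid [(0.89, array([321., 222.]), array([ 0.7458, -0.1297,  0.0425]))]
dish [(0.83, array([224., 338.]), array([ 0.402 , -0.1544,  0.    ]))]
top [ 0.482  -0.0582  1.1665]
holder [(0.86, array([259., 279.]), array([0.5562, 0.0242, 0.085 ]))]
tab [(0.6, array([263., 338.]), array([ 0.5522, -0.0787,  0.0525]))]
cone_mid [(0.93, array([194., 467.]), array([ 0.6839, -0.3162,  0.0385])), (0.88, array([259., 424.]), array([ 0.5629, -0.2365,  0.0385])), (0.84, array([245., 483.]), array([ 0.59  , -0.3448,  0.0385]))]
ram_top [(0.58, array([257., 181.]), array([0.5483, 0.1611, 0.23  ]))]
spare_mid [(0.89, array([319., 469.]), array([ 0.4548, -0.3171,  0.0385])), (0.62, array([250., 475.]), array([ 0.5808, -0.3297,  0.0385]))]
bottle_mid [(0.66, array([161., 369.]), array([ 0.7424, -0.1348,  0.0425]))]
dish [(0.56, array([345., 377.]), array([ 0.4051, -0.1544,  0.    ]))]
```

View pics/scene0.png

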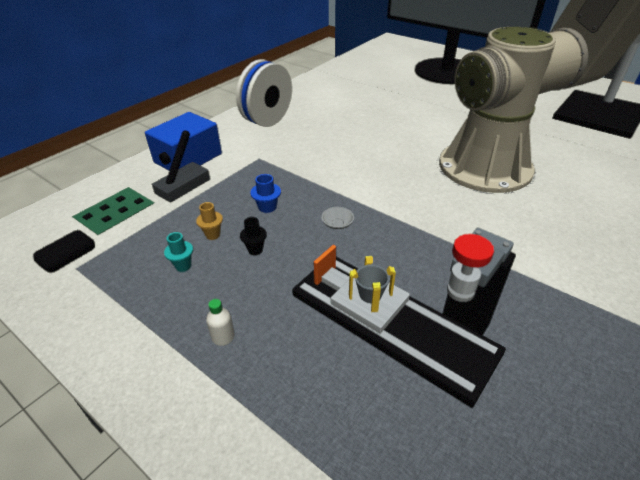

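View pics/top0.png

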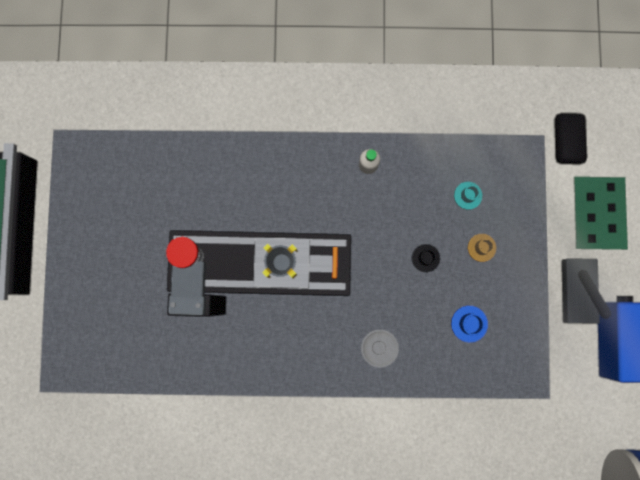

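```bash
python3 - <<'E'
import cv2,numpy as np
a=cv2.imread('pics/scene0.png')[170:330,130:330]; b=cv2.imread('pics/top0.png')[150:350,400:540]
a=cv2.resize(a,None,fx=2.2,fy=2.2,interpolation=2);b=cv2.resize(b,None,fx=2.2,fy=2.2,interpolation=2)
o=np.zeros((440,760,3),np.uint8);o[:a.shape[0],:a.shape[1]]=a;o[:b.shape[0],444:444+b.shape[1]]=b
cv2.imwrite('pics/crop0.png',o)
E
```

```text
(no output)
```

View pics/crop0.png

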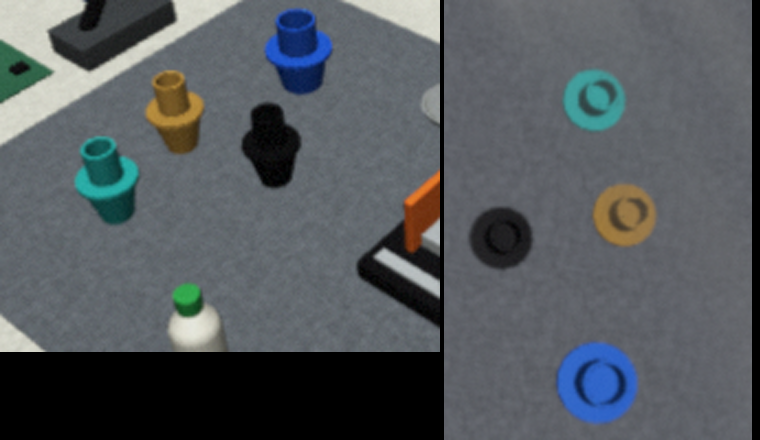

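The brass cone is at top (247,482) and scene (222,211), golden-brown. The look-alikes are teal at top (194,468), black at (258,426) and the larger blue one at (324,470). Only the brass one matches the description, and the crop confirms it. Next I'll measure it accurately.

```bash
python3 - <<'E'
from h import *
np.set_printoptions(precision=4,suppress=True)
c=snap('top'); hsv=cv2.cvtColor(c['pixels'],cv2.COLOR_RGB2HSV)
def blobs(lo,hi,box,mn=8):
    m=cv2.inRange(hsv,lo,hi); k=np.zeros_like(m); r0,r1,c0,c1=box;k[r0:r1,c0:c1]=m[r0:r1,c0:c1]
    n,l,st,ce=cv2.connectedComponentsWithStats(k); return [(st[i,4],st[i,:4].tolist(),ce[i][::-1]) for i in range(1,n) if st[i,4]>=mn],k
b,k=blobs((8,90,60),(28,255,255),(220,275,455,510)); 
for x in b: print('brass',x, atz(c,x[2],.045))
cs,_=cv2.findContours(k,0,1); ct=max(cs,key=cv2.contourArea); (x,y),r=cv2.minEnclosingCircle(ct); print(x,y,r,atz(c,(y,x),.045), 'ell',cv2.fitEllipse(ct))
b,k=blobs((20,120,100),(35,255,255),(230,290,250,310)); P=[]
for x in b: print('yel',x,atz(c,x[2],.1)); P.append(atz(c,x[2],.1))
print('mean',np.mean(P,0))
b,k=blobs((5,150,80),(19,255,255),(235,290,320,350))
for x in b: print('tab',x,atz(c,x[2],.08))
hsv0=hsv; m=cv2.inRange(hsv,(0,150,80),(4,255,255))|cv2.inRange(hsv,(174,150,80),(180,255,255))
k=np.zeros_like(m);k[225:285,150:215]=m[225:285,150:215];mo=cv2.moments(k,True);rc=(mo['m01']/mo['m00'],mo['m10']/mo['m00']);print('knob',rc,atz(c,rc,.23), c['depth'][int(rc[0]),int(rc[1])], bydepth(c,rc))
for rc in [(247,475),(240,482),(247,482),(259,255),(300,285),(300,180),(200,300)]: print(rc,bydepth(c,rc))
b=c['pixels'][220:300,150:350,::-1]; cv2.imwrite('pics/press.png',cv2.resize(b,None,fx=4,fy=4,interpolation=2))
E
```

```text
brass (np.int32(602), [468, 234, 28, 28], array([247.5  , 481.196])) [ 0.5848 -0.3391  0.045 ]
481.455322265625 247.1508331298828 14.081093788146973 [ 0.5854 -0.3396  0.045 ] ell ((481.4195251464844, 247.39205932617188), (26.977413177490234, 27.430118560791016), 117.60083770751953)
yel (np.int32(37), [264, 245, 8, 7], array([247.9189, 267.5135])) [0.5744 0.0432 0.1   ]
yel (np.int32(41), [288, 245, 8, 8], array([248.6585, 291.3659])) [0.5736 0.0022 0.1   ]
yel (np.int32(43), [263, 268, 8, 9], array([271.9767, 266.7674])) [0.5329 0.0436 0.1   ]
yel (np.int32(43), [287, 269, 9, 8], array([272.6744, 291.2093])) [0.5323 0.0017 0.1   ]
mean [0.5533 0.0227 0.1   ]
tab (np.int32(164), [332, 247, 6, 32], array([262.2134, 334.7195])) [ 0.5525 -0.073   0.08  ]
knob (252.12236842105264, 181.68421052631578) [0.5551 0.1608 0.23  ] 0.9424364 [0.5553 0.1615 0.227 ]
(247, 475) [ 0.5851 -0.3266  0.0499]
(240, 482) [ 0.5952 -0.3328  0.0764]
(247, 482) [ 0.5851 -0.3391  0.0511]
(259, 255) [0.5592 0.0715 0.0377]
(300, 285) [ 0.4858  0.0181 -0.0019]
(300, 180) [0.4829 0.172  0.1827]
(200, 300) [ 0.6751 -0.0069 -0.0004]
```

View pics/press.png

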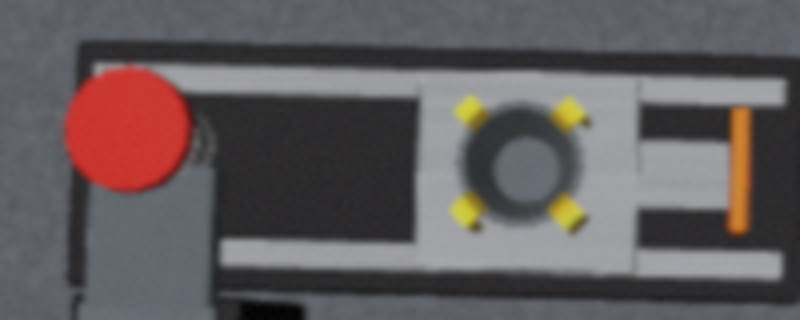

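```bash
python3 -m creep '{"hand":[60,60,60,60,60],"delta_pos":[[0,0,-0.03],[0,0,-0.03],[0,0,-0.03],[0,0,0],[0,0,0]],"turn":[0,0,0,0,0]}' 40
```

```text
clock: 1.27
tcp_pos: [0.1636, 0.5522, 0.3159]
orientation: [0.001, 0.143, 0.99, 0.002]
wrist_force: [1.0, 0.2, -0.6]
finger_gap: 0.06
```

```bash
python3 -m creep '{"hand":[60,60,60,60,60],"delta_pos":[[0,0,0],[0,0,0],[0,0,0],[0,0,0],[0,0,0]],"turn":[-0.8,-0.8,-0.8,-0.8,0]}'
cat >> h.py <<'E'
def to(x,y,z):
    s=env.get_state(); M=rot(s['orientation']); d=M.T@(np.array([x,y,z])-s['tcp_pos'])
    yaw=np.degrees(np.arctan2(M[1,1],M[0,1])); print('t',s['clock'],'tcp',np.round(s['tcp_pos'],4),'yaw y-axis',round(yaw,2),'zaxis',np.round(M[:,2],4),'d units',np.round(d/.8,4), 'gap',s['finger_gap'],'F',np.round(s['wrist_force'],1))
E
python3 -c "
from h import *
to(.5852,-.3394,.2)"
```

```text
clock: 1.68
tcp_pos: [0.163, 0.5509, 0.3128]
orientation: [-0.0, 0.003, 1.0, -0.001]
wrist_force: [-0.4, 0.1, -0.5]
finger_gap: 0.0601
t 1.6833 tcp [0.163  0.5509 0.3128] yaw y-axis 89.61 zaxis [-9.0e-04 -2.1e-03 -1.0e+00] d units [-0.5355 -1.1089  0.1428] gap 0.060149723445817746 F [-0.4  0.1 -0.5]
```

```bash
python3 -m creep '{"hand":[60,60,60,60,60],"delta_pos":[[-0.0214,-0.0444,0],[-0.0214,-0.0444,0],[-0.0214,-0.0444,0],[-0.0214,-0.0444,0],[-0.0214,-0.0444,0]],"turn":[0,0,0,0,0]}'
python3 -m creep '{"hand":[60,60,60,60,60],"delta_pos":[[-0.0214,-0.0444,0],[-0.0214,-0.0444,0],[-0.0214,-0.0444,0],[-0.0214,-0.0444,0],[-0.0214,-0.0444,0]],"turn":[0,0,0,0,0]}'
python3 -m creep '{"hand":[60,60,60,60,60],"delta_pos":[[-0.0214,-0.0444,0],[-0.0214,-0.0444,0],[-0.0214,-0.0444,0],[-0.0214,-0.0444,0],[-0.0214,-0.0444,0]],"turn":[0,0,0,0,0]}'
python3 -m creep '{"hand":[60,60,60,60,60],"delta_pos":[[-0.0214,-0.0444,0],[-0.0214,-0.0444,0],[-0.0214,-0.0444,0],[-0.0214,-0.0444,0],[-0.0214,-0.0444,0]],"turn":[0,0,0,0,0]}'
python3 -c "
from h import *
to(.5852,-.3394,.2)"
```

```text
clock: 2.1
tcp_pos: [0.2472, 0.3712, 0.3133]
orientation: [-0.0, 0.005, 1.0, -0.0]
wrist_force: [1.4, 0.1, 0.7]
finger_gap: 0.0597
clock: 2.52
tcp_pos: [0.3313, 0.1929, 0.3137]
orientation: [-0.0, 0.005, 1.0, -0.0]
wrist_force: [1.2, 0.3, -0.2]
finger_gap: 0.06
clock: 2.93
tcp_pos: [0.4154, 0.0144, 0.3136]
orientation: [-0.0, 0.006, 1.0, 0.0]
wrist_force: [0.2, 0.7, 0.2]
finger_gap: 0.06
clock: 3.35
tcp_pos: [0.4996, -0.1638, 0.3133]
orientation: [-0.0, 0.006, 1.0, 0.0]
wrist_force: [0.3, 0.3, 0.3]
finger_gap: 0.0598
t 3.35 tcp [ 0.4996 -0.1638  0.3133] yaw y-axis 89.35 zaxis [-9.e-04  7.e-04 -1.e+00] d units [-0.1096 -0.2183  0.1414] gap 0.05982442771766222 F [0.3 0.3 0.3]
```

```bash
python3 -m creep '{"hand":[60,60,60,60,60],"delta_pos":[[-0.02,-0.041,0.018],[-0.02,-0.041,0.018],[-0.02,-0.041,0.018],[-0.02,-0.041,0.018],[-0.02,-0.041,0.018]],"turn":[0,0,0,0,0]}'
python3 -m creep '{"hand":[60,60,60,60,60],"delta_pos":[[-0.01,-0.013,0.028],[0,0,0.023],[0,0,0],[0,0,0],[0,0,0]],"turn":[0,0,0,0,0]}'
python3 - <<'E'
from h import *
np.set_printoptions(precision=4,suppress=True)
c=snap('wrist','w1.png'); print(c['origin'],rot(c['orientation'])[:,2])
to(.5852,-.3394,.078)
print([(d['score'],d['location'],atz(c,d['location'],.0385)) for d in env.pinpoint('wrist','cone_mid')])
E
```

```text
clock: 3.77
tcp_pos: [0.5783, -0.3281, 0.2403]
orientation: [-0.001, 0.006, 1.0, 0.0]
wrist_force: [1.7, 0.3, -0.0]
finger_gap: 0.0601
clock: 4.18
tcp_pos: [0.586, -0.3366, 0.2022]
orientation: [0.0, 0.004, 1.0, 0.0]
wrist_force: [0.1, 0.2, 0.0]
finger_gap: 0.0599
[ 0.5129 -0.3355  0.3352] [ 0.2877 -0.003  -0.9577]
t 4.2333 tcp [ 0.5864 -0.3367  0.2031] yaw y-axis 89.51 zaxis [ 0.0015 -0.001  -1.    ] d units [ 0.0017 -0.0032  0.1564] gap 0.05971097709893836 F [ 0.1 -0.   1.2]
[(0.87, [196.0, 438.9], array([ 0.5683, -0.2401,  0.0385])), (0.73, [330.4, 339.6], array([ 0.6819, -0.314 ,  0.0385]))]
```

View pics/w1.png

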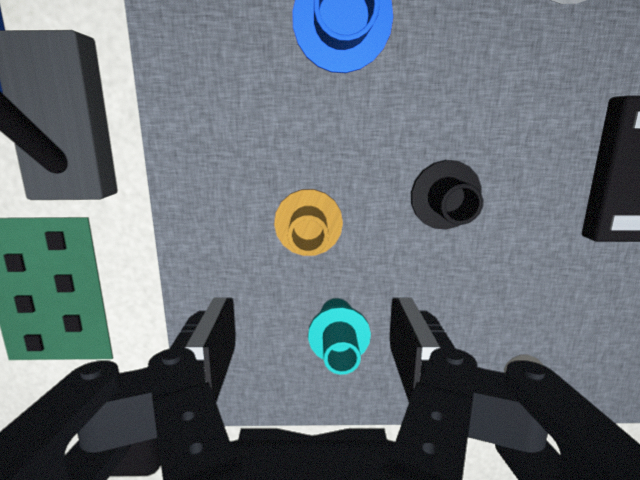

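The brass cone's flange is centred near (222,308) and its neck top near (228,308). Teal is at (340,340), black at (195,445) and blue at the top.

```bash
python3 - <<'E'
from h import *
np.set_printoptions(precision=4,suppress=True)
c=snap('wrist'); hsv=cv2.cvtColor(c['pixels'],cv2.COLOR_RGB2HSV)
m=cv2.inRange(hsv,(8,90,60),(28,255,255)); k=np.zeros_like(m);k[180:265,265:350]=m[180:265,265:350]
cs,_=cv2.findContours(k,0,1); ct=max(cs,key=cv2.contourArea); e=cv2.fitEllipse(ct); print(e, atz(c,e[0][::-1],.045))
D=c['depth']; P=np.array([bydepth(c,(r,q)) for r in range(185,262) for q in range(270,348) if D[r,q]>0])
n=P[(P[:,2]>.07)&(P[:,2]<.085)]; print(len(n),(n.min(0)+n.max(0))/2,n[:,2].max())
f=P[(P[:,2]>.04)&(P[:,2]<.05)]; print(len(f),(f.min(0)+f.max(0))/2, np.median(f[:,2]))
xy=(n.min(0)+n.max(0))/2
to(.5852,-.339,.078)
E
```

```text
((308.79632568359375, 220.18478393554688), (65.41297912597656, 67.08120727539062), 91.13063049316406) [ 0.586  -0.3393  0.045 ]
690 [ 0.5859 -0.3388  0.0751] 0.08025657247155477
2024 [ 0.5863 -0.3391  0.046 ] 0.04640209499753395
t 4.3333 tcp [ 0.5867 -0.3369  0.2036] yaw y-axis 89.53 zaxis [ 0.0025 -0.0018 -1.    ] d units [ 0.0022 -0.0024  0.157 ] gap 0.06040681759365055 F [ 0.7 -0.3  0.1]
```

```bash
python3 -m creep '{"hand":[60,60,60,60,60],"delta_pos":[[0.0008,-0.0028,0.04],[0,0,0.04],[0,0,0.04],[0,0,0.035],[0,0,0.02]],"turn":[0,0,0,0,0]}'
python3 -m creep '{"hand":[60,60,60,60,60],"delta_pos":[[0,0,0.004],[0,0,0],[0,0,0],[0,0,0],[0,0,0]],"turn":[0,0,0,0,0]}'
python3 -c "
from h import *
to(.586,-.3391,.060)"
```

```text
clock: 4.75
tcp_pos: [0.5844, -0.3381, 0.0594]
orientation: [-0.001, 0.004, 1.0, 0.001]
wrist_force: [-0.9, -0.4, 0.5]
finger_gap: 0.0598
clock: 5.17
tcp_pos: [0.5867, -0.3401, 0.0606]
orientation: [0.002, 0.004, 1.0, -0.001]
wrist_force: [1.0, 0.5, -0.1]
finger_gap: 0.0601
t 5.1667 tcp [ 0.5867 -0.3401  0.0606] yaw y-axis 89.52 zaxis [ 0.0031 -0.0022 -1.    ] d units [0.0008 0.0012 0.0008] gap 0.06008120952716403 F [ 1.   0.5 -0.1]
```

```bash
python3 -m creep '{"hand":[20,20,20,20,20],"delta_pos":[[0,0,0],[0,0,0],[0,0,0],[0,0,0],[0,0,0]],"turn":[0,0,0,0,0]}' 30
python3 -m creep '{"hand":[20,20,20,20,20],"delta_pos":[[0,0,0],[0,0,0],[0,0,-0.01],[0,0,-0.02],[0,0,-0.03]],"turn":[0,0,0,0,0]}' 30
python3 -m creep '{"hand":[20,20,20,20,20],"delta_pos":[[0,0,-0.04],[0,0,-0.04],[0,0,-0.04],[0,0,-0.02],[0,0,0]],"turn":[0,0,0,0,0]}' 30
python3 - <<'E'
from h import *
snap('wrist','w2.png'); snap('scene','s2.png')
to(.5535,.0227,.2)
E
```

```text
clock: 5.58
tcp_pos: [0.5858, -0.3396, 0.0591]
orientation: [0.001, 0.004, 1.0, -0.0]
wrist_force: [-0.4, 0.8, 5.0]
finger_gap: 0.0271
clock: 6.0
tcp_pos: [0.5835, -0.3379, 0.1038]
orientation: [-0.003, 0.004, 1.0, 0.002]
wrist_force: [1.1, 0.2, -1.3]
finger_gap: 0.0271
clock: 6.42
tcp_pos: [0.587, -0.3404, 0.2236]
orientation: [0.003, 0.004, 1.0, -0.002]
wrist_force: [0.9, -1.0, -0.3]
finger_gap: 0.0273
t 6.5167 tcp [ 0.5855 -0.3393  0.2184] yaw y-axis 89.51 zaxis [ 5.e-04 -2.e-04 -1.e+00] d units [0.0439 0.4522 0.0228] gap 0.027335679865649408 F [-0.4  0.1 -0.3]
```

View pics/w2.png

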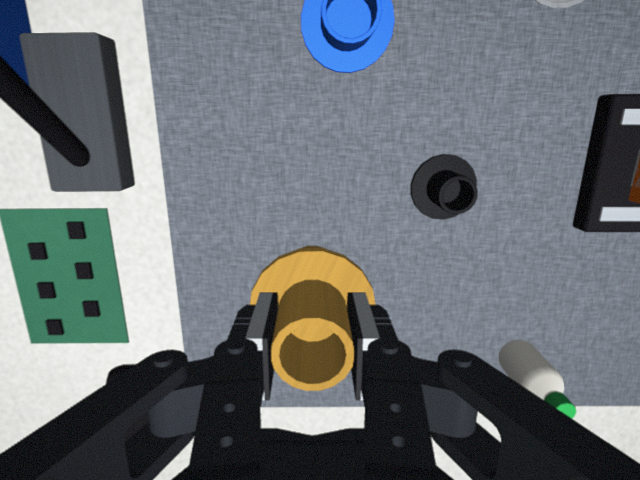

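View pics/s2.png

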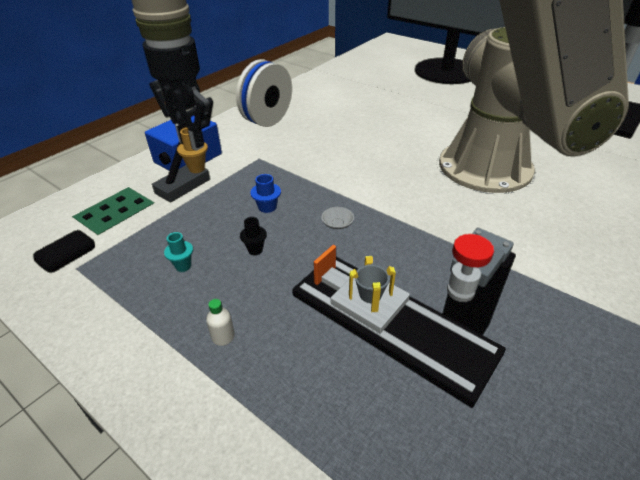

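The cone is gripped and upright: in the wrist view its neck lies between the pads near (355,312), and in the scene view it is at about (155,190). Nothing else has moved.

```bash
python3 -m creep '{"hand":[20,20,20,20,20],"delta_pos":[[0.0045,0.02,0],[0.0045,0.037,0],[0.0045,0.04,0],[0.0045,0.04,0],[0.0045,0.04,0]],"turn":[0,0,0,0,0]}' 30
python3 -m creep '{"hand":[20,20,20,20,20],"delta_pos":[[0.0045,0.04,0],[0.0045,0.04,0],[0.0045,0.04,0],[0.0045,0.03,0],[0.0045,0.02,0]],"turn":[0,0,0,0,0]}' 30
python3 -m creep '{"hand":[20,20,20,20,20],"delta_pos":[[0,0.005,0],[0,0,0],[0,0,0],[0,0,0],[0,0,0]],"turn":[0,0,0,0,0]}' 30
python3 - <<'E'
from h import *
np.set_printoptions(precision=4,suppress=True)
c=snap('wrist','w3.png')
hsv=cv2.cvtColor(c['pixels'],cv2.COLOR_RGB2HSV)
m=cv2.inRange(hsv,(22,120,80),(35,255,255)); n,l,st,ce=cv2.connectedComponentsWithStats(m)
for i in range(1,n):
    if st[i,4]>30: print(st[i],ce[i],atz(c,ce[i][::-1],.1))
to(.5535,.0227,.2)
print(env.pinpoint('wrist','holder'))
E
```

```text
clock: 6.93
tcp_pos: [0.5668, -0.1958, 0.2153]
orientation: [-0.002, 0.005, 1.0, 0.001]
wrist_force: [0.2, 0.9, -0.5]
finger_gap: 0.027
clock: 7.35
tcp_pos: [0.5497, -0.0585, 0.2157]
orientation: [-0.002, 0.003, 1.0, 0.001]
wrist_force: [0.7, 0.2, -1.5]
finger_gap: 0.0272
clock: 7.77
tcp_pos: [0.5519, -0.0585, 0.2177]
orientation: [-0.0, 0.005, 1.0, 0.0]
wrist_force: [0.8, -0.1, -0.4]
finger_gap: 0.0273
[382 185  36  34 560] [399.3696 201.5946] [ 0.529  -0.0018  0.1   ]
[443 185  41  35 582] [465.4313 203.2423] [0.5305 0.0408 0.1   ]
[292 197   5  53 202] [294.5297 222.8366] [ 0.5424 -0.0696  0.1   ]
[379 244  34  36 478] [397.2364 264.1695] [ 0.5718 -0.001   0.1   ]
[ 251  252  119   52 2730] [309.1491 273.1377] [ 0.5777 -0.0604  0.1   ]
[451 257  25  23 304] [462.8947 268.0428] [0.575  0.0436 0.1   ]
[369 292   5  12  40] [371.025 297.975] [ 0.5965 -0.0178  0.1   ]
[ 272  319   75   71 1180] [301.7076 341.1949] [ 0.6299 -0.0664  0.1   ]
[339 341  14  39 154] [347.2273 360.7078] [ 0.6463 -0.0335  0.1   ]
[326 379  10   9  31] [330.5806 382.8065] [ 0.665  -0.0456  0.1   ]
t 7.8167 tcp [ 0.5519 -0.0585  0.2179] yaw y-axis 89.42 zaxis [-0.0004  0.     -1.    ] d units [-0.001   0.1015  0.0224] gap 0.02744591924260341 F [-1.   0.2 -0.7]
[{'location': [238.1, 433.5], 'score': 0.87}]
```

View pics/w3.png

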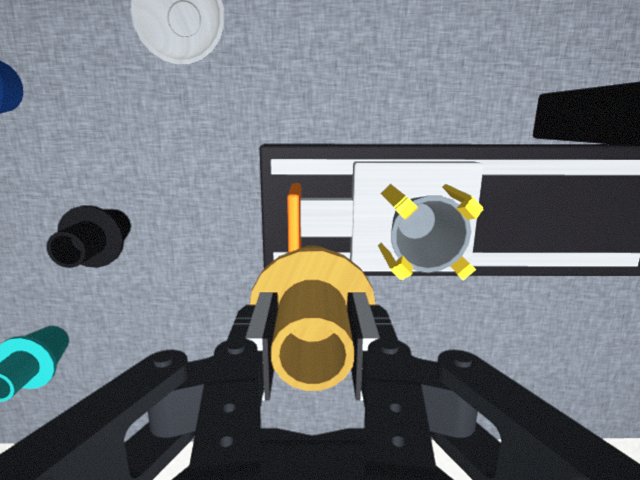

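The four catch tops sit near (208,405), (209,474), (271,402) and (269,466), with the holder rim around (233,431). I'll turn these into positions.

```bash
python3 - <<'E'
from h import *
np.set_printoptions(precision=4,suppress=True)
c=snap('wrist'); im=c['pixels'][:,:,::-1]
hsv=cv2.cvtColor(c['pixels'],cv2.COLOR_RGB2HSV)
m=cv2.inRange(hsv,(22,120,200),(35,255,255)); m[:, :375]=0; m[290:]=0
n,l,st,ce=cv2.connectedComponentsWithStats(m); P=[]
for i in range(1,n):
    if st[i,4]>30: p=atz(c,ce[i][::-1],.1); P.append(p); print(st[i],ce[i],p)
P=np.array(P); print('mean',P.mean(0))
print('rim',atz(c,(233,431),.085), 'net',atz(c,(238.1,433.5),.085))
cv2.imwrite('pics/w3c.png',cv2.resize(im[170:290,360:500],None,fx=5,fy=5,interpolation=2))
to(.5535,.0227,.2)
E
```

```text
[394 196  23  23 296] [405.1149 206.9865] [0.5327 0.0023 0.1   ]
[458 196  25  23 304] [471.0954 209.0888] [0.5345 0.045  0.1   ]
[390 256  23  23 277] [402.3357 268.7834] [0.5753 0.0028 0.1   ]
[451 257  24  22 285] [462.614 267.793] [0.575  0.0436 0.1   ]
mean [0.5544 0.0234 0.1   ]
rim [0.5546 0.025  0.085 ] net [0.5583 0.027  0.085 ]
t 7.9167 tcp [ 0.5519 -0.0583  0.2181] yaw y-axis 89.43 zaxis [-0.0001  0.0001 -1.    ] d units [-0.001   0.1012  0.0227] gap 0.02704425695010024 F [-0.1  0.  -1.6]
```

View pics/w3c.png

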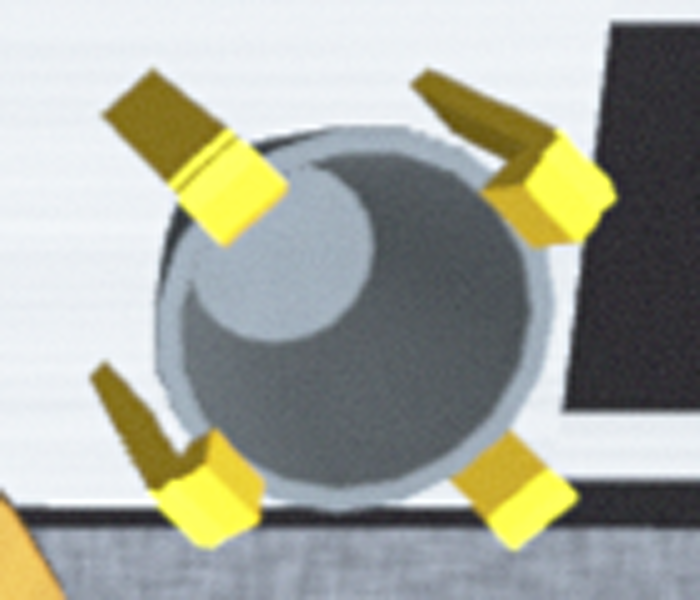

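```bash
python3 -m creep '{"hand":[20,20,20,20,20],"delta_pos":[[-0.0033,0.03,0],[0,0.03,0],[0,0.03,0.02],[0,0.013,0.03],[0,0,0]],"turn":[0,0,0,0,0]}' 30
python3 -m creep '{"hand":[20,20,20,20,20],"delta_pos":[[0,0,0],[0,0,0],[0,0,0],[0,0,0],[0,0,0]],"turn":[0,0,0,0,0]}' 30
python3 - <<'E'
from h import *
np.set_printoptions(precision=4,suppress=True)
c=snap('wrist','w4.png'); snap('scene','s4.png')
to(.5545,.0238,.14)
s=env.get_state(); zt=s['tcp_pos'][2]-.0595+.077
hsv=cv2.cvtColor(c['pixels'],cv2.COLOR_RGB2HSV)
D=c['depth']; P=np.array([bydepth(c,(r,q)) for r in range(300,400) for q in range(270,356) if D[r,q]>0])
n=P[(P[:,2]>zt-.004)]; print(zt,len(n),(n.min(0)+n.max(0))/2,n.min(0),n.max(0))
a=cv2.imread('pics/s4.png')[180:340,280:440];cv2.imwrite('pics/s4c.png',cv2.resize(a,None,fx=3.5,fy=3.5,interpolation=2))
E
```

```text
clock: 8.33
tcp_pos: [0.5528, 0.0269, 0.1745]
orientation: [-0.003, 0.003, 1.0, 0.001]
wrist_force: [-1.2, 0.4, -1.8]
finger_gap: 0.0273
clock: 8.75
tcp_pos: [0.5558, 0.0242, 0.1793]
orientation: [0.001, 0.005, 1.0, -0.0]
wrist_force: [-0.5, -0.3, -0.5]
finger_gap: 0.0274
t 8.85 tcp [0.5555 0.0245 0.1789] yaw y-axis 89.46 zaxis [ 0.0011 -0.     -1.    ] d units [ 0.0013 -0.0008  0.0486] gap 0.027027434753172676 F [-0.7 -0.1 -0.9]
0.19638604158179496 3615 [0.5565 0.0248 0.1996] [0.5421 0.0106 0.1924] [0.5708 0.039  0.2069]
```

View pics/s4c.png

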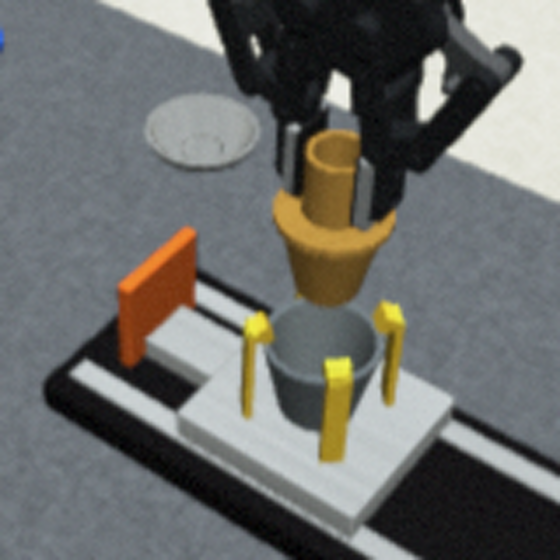

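View pics/w4.png

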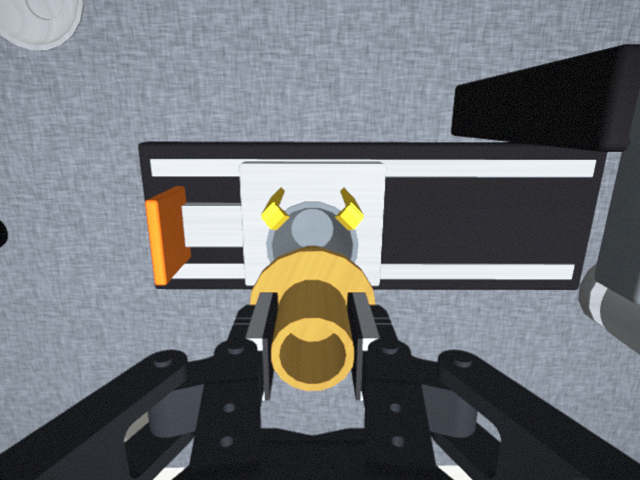

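```bash
python3 -m creep '{"hand":[20,20,20,20,20],"delta_pos":[[0.0019,-0.0008,0.02],[0,0,0.02],[0,0,0.015],[0,0,0.01],[0,0,0]],"turn":[0,0,0,0,0]}' 30
python3 -m creep '{"hand":[20,20,20,20,20],"delta_pos":[[0,0,0],[0,0,0],[0,0,0],[0,0,0],[0,0,0]],"turn":[0,0,0,0,0]}' 30
python3 - <<'E'
from h import *
np.set_printoptions(precision=4,suppress=True)
c=snap('scene','s5.png'); snap('wrist','w5.png')
to(.5535,.0232,.116)
a=cv2.imread('pics/s5.png')[200:330,310:430];a=cv2.resize(a,None,fx=4,fy=4,interpolation=2)
b=cv2.imread('pics/w5.png')[160:400,230:400];b=cv2.resize(b,None,fx=1.8,fy=1.8)
o=np.zeros((520,800,3),np.uint8);o[:520,:480]=a;o[:b.shape[0],485:485+b.shape[1]]=b;cv2.imwrite('pics/s5c.png',o)
E
```

```text
clock: 9.27
tcp_pos: [0.5525, 0.0243, 0.1247]
orientation: [-0.001, 0.004, 1.0, 0.0]
wrist_force: [-0.1, 0.3, -0.2]
finger_gap: 0.0271
clock: 9.68
tcp_pos: [0.554, 0.0243, 0.1269]
orientation: [0.001, 0.004, 1.0, -0.0]
wrist_force: [-0.4, -0.0, -1.0]
finger_gap: 0.0272
t 9.7833 tcp [0.5538 0.0244 0.1267] yaw y-axis 89.52 zaxis [ 0.0007 -0.     -1.    ] d units [ 0.0004 -0.0014  0.0133] gap 0.02723364192044184 F [-0.2  0.7 -0.7]
```

View pics/s5c.png

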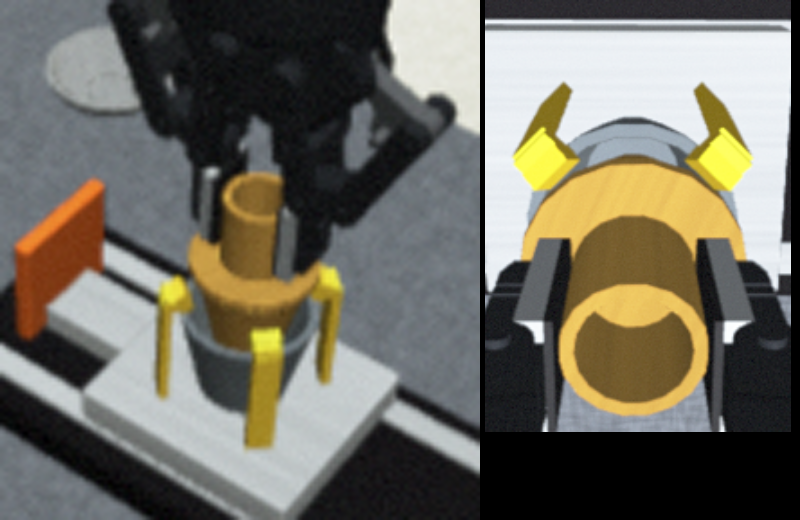

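The cone's taper is inside the holder and centred between the catches: in the enlarged wrist crop the catches are at 546 and 720 and the neck is at 634. I'll lower it gently.

```bash
python3 -m creep '{"hand":[20,20,20,20,20],"delta_pos":[[0,0,0.002],[0,0,0.002],[0,0,0.002],[0,0,0.001],[0,0,0]],"turn":[0,0,0,0,0]}' 30
python3 -m creep '{"hand":[20,20,20,20,20],"delta_pos":[[0,0,0],[0,0,0.001],[0,0,0],[0,0,0],[0,0,0]],"turn":[0,0,0,0,0]}' 30
python3 -c "
from h import *
to(.5538,.0238,.116)"
python3 -m creep '{"hand":[20,20,20,20,20],"delta_pos":[[0,0,0.001],[0,0,0.001],[0,0,0],[0,0,0],[0,0,0]],"turn":[0,0,0,0,0]}' 30
python3 -c "
from h import *
to(.5538,.0238,.116)"
```

```text
clock: 10.2
tcp_pos: [0.5534, 0.0244, 0.1203]
orientation: [-0.0, 0.004, 1.0, 0.0]
wrist_force: [-0.4, -0.4, -1.8]
finger_gap: 0.027
clock: 10.62
tcp_pos: [0.5537, 0.0244, 0.1199]
orientation: [0.0, 0.004, 1.0, 0.0]
wrist_force: [-0.8, 0.4, -1.8]
finger_gap: 0.0269
t 10.6167 tcp [0.5537 0.0244 0.1199] yaw y-axis 89.51 zaxis [ 1.e-04  1.e-04 -1.e+00] d units [-0.0002 -0.0007  0.0049] gap 0.02685058214728561 F [-0.8  0.4 -1.8]
clock: 11.03
tcp_pos: [0.5536, 0.0244, 0.1183]
orientation: [-0.0, 0.004, 1.0, 0.0]
wrist_force: [0.2, 0.1, -0.8]
finger_gap: 0.027
t 11.0333 tcp [0.5536 0.0244 0.1183] yaw y-axis 89.51 zaxis [-0.e+00  1.e-04 -1.e+00] d units [-0.0003 -0.0007  0.0029] gap 0.027034802789818874 F [ 0.2  0.1 -0.8]
```

```bash
python3 -m creep '{"hand":[20,20,20,20,20],"delta_pos":[[0,0,0.001],[0,0,0.0005],[0,0,0],[0,0,0],[0,0,0]],"turn":[0,0,0,0,0]}' 30
python3 -c "
from h import *
c=snap('scene','s6.png'); d=snap('wrist','w6.png')
a=cv2.imread('pics/s6.png')[200:330,310:430];a=cv2.resize(a,None,fx=4,fy=4,interpolation=2)
b=cv2.imread('pics/w6.png')[160:400,230:400];b=cv2.resize(b,None,fx=1.8,fy=1.8)
o=np.zeros((520,800,3),np.uint8);o[:520,:480]=a;o[:b.shape[0],485:485+b.shape[1]]=b;cv2.imwrite('pics/s6c.png',o)
to(.5538,.0238,.116)"
```

```text
clock: 11.45
tcp_pos: [0.5538, 0.0243, 0.1172]
orientation: [0.0, 0.004, 1.0, -0.0]
wrist_force: [-0.4, -0.3, -1.0]
finger_gap: 0.0271
t 11.55 tcp [0.5537 0.0243 0.1172] yaw y-axis 89.51 zaxis [ 3.e-04  0.e+00 -1.e+00] d units [-0.0001 -0.0006  0.0015] gap 0.026762752280658556 F [ 1.  -0.7 -0.9]
```

View pics/s6c.png

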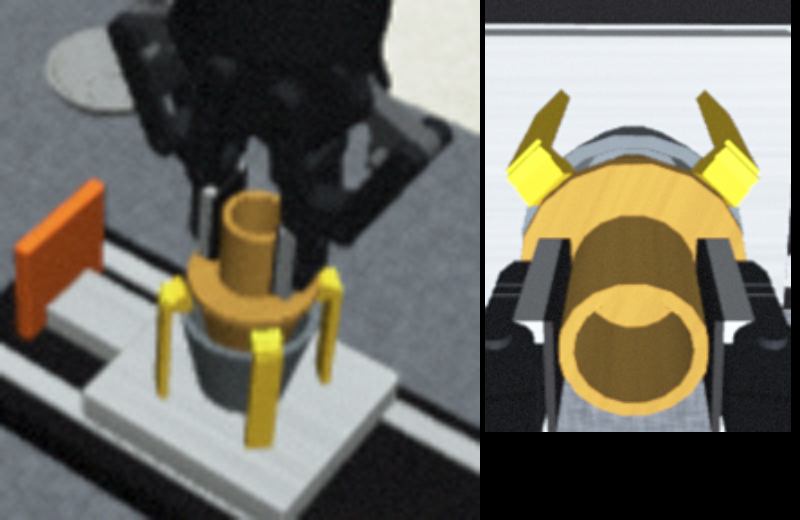

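```bash
python3 -m creep '{"hand":[20,20,20,20,20],"delta_pos":[[0,0,0.001],[0,0,0],[0,0,0],[0,0,0],[0,0,0]],"turn":[0,0,0,0,0]}' 30
python3 -c "
from h import *
to(.5538,.0238,.116)"
python3 -m creep '{"hand":[20,20,20,20,20],"delta_pos":[[0,0,0.001],[0,0,0],[0,0,0],[0,0,0],[0,0,0]],"turn":[0,0,0,0,0]}' 30
python3 -c "
from h import *
to(.5538,.0238,.116)"
```

```text
clock: 11.97
tcp_pos: [0.5539, 0.0243, 0.1164]
orientation: [0.0, 0.004, 1.0, -0.0]
wrist_force: [1.9, -0.7, 1.3]
finger_gap: 0.0271
t 11.9667 tcp [0.5539 0.0243 0.1164] yaw y-axis 89.5 zaxis [ 5.e-04 -1.e-04 -1.e+00] d units [ 0.0001 -0.0006  0.0005] gap 0.027088728880949806 F [ 1.9 -0.7  1.3]
clock: 12.38
tcp_pos: [0.554, 0.0243, 0.1157]
orientation: [0.0, 0.004, 1.0, 0.0]
wrist_force: [2.3, -1.5, 1.4]
finger_gap: 0.0271
t 12.3833 tcp [0.554  0.0243 0.1157] yaw y-axis 89.51 zaxis [ 8.e-04 -0.e+00 -1.e+00] d units [ 0.0002 -0.0007 -0.0004] gap 0.027066781878990413 F [ 2.3 -1.5  1.4]
```

There is contact at TCP z 0.116. The side force (+2.3, −1.5 N) shows the cone sits slightly off towards −x/+y, so I'll ease it over, then release.

```bash
python3 -m creep '{"hand":[20,20,20,20,20],"delta_pos":[[-0.0009,-0.0007,0],[0,0,0],[0,0,0],[0,0,0],[0,0,0]],"turn":[0,0,0,0,0]}' 30
python3 -c "
from h import *
to(.5538,.0238,.116)"
python3 -m creep '{"hand":[28,31,34,37,40],"delta_pos":[[0,0,0],[0,0,0],[0,0,0],[0,0,0],[0,0,0]],"turn":[0,0,0,0,0]}' 20
python3 -m creep '{"hand":[44,48,48,48,48],"delta_pos":[[0,0,0],[0,0,0],[0,0,0],[0,0,0],[0,0,0]],"turn":[0,0,0,0,0]}' 20
python3 -c "
from h import *
c=snap('scene','s7.png'); d=snap('wrist','w7.png')
a=cv2.imread('pics/s7.png')[200:330,310:430];a=cv2.resize(a,None,fx=4,fy=4,interpolation=2)
b=cv2.imread('pics/w7.png')[160:400,230:400];b=cv2.resize(b,None,fx=1.8,fy=1.8)
o=np.zeros((520,800,3),np.uint8);o[:520,:480]=a;o[:b.shape[0],485:485+b.shape[1]]=b;cv2.imwrite('pics/s7c.png',o)
to(.5538,.0238,.116)"
```

```text
clock: 12.8
tcp_pos: [0.5543, 0.0239, 0.1155]
orientation: [0.0, 0.004, 1.0, 0.0]
wrist_force: [1.2, 0.8, 1.6]
finger_gap: 0.0272
t 12.8 tcp [0.5543 0.0239 0.1155] yaw y-axis 89.52 zaxis [ 1.e-04  4.e-04 -1.e+00] d units [ 0.0007 -0.0002 -0.0006] gap 0.027230224837214465 F [1.2 0.8 1.6]
clock: 13.22
tcp_pos: [0.5539, 0.0238, 0.1152]
orientation: [-0.0, 0.004, 1.0, 0.0]
wrist_force: [-0.1, 0.5, -0.8]
finger_gap: 0.0403
clock: 13.63
tcp_pos: [0.5543, 0.0238, 0.1155]
orientation: [0.0, 0.004, 1.0, 0.0]
wrist_force: [-0.4, 0.3, -0.1]
finger_gap: 0.0478
t 13.7333 tcp [0.5543 0.0238 0.1155] yaw y-axis 89.51 zaxis [ 0.e+00  1.e-04 -1.e+00] d units [ 0.0007 -0.     -0.0006] gap 0.048031676221307294 F [-0.4  0.4 -0.7]
```

View pics/s7c.png

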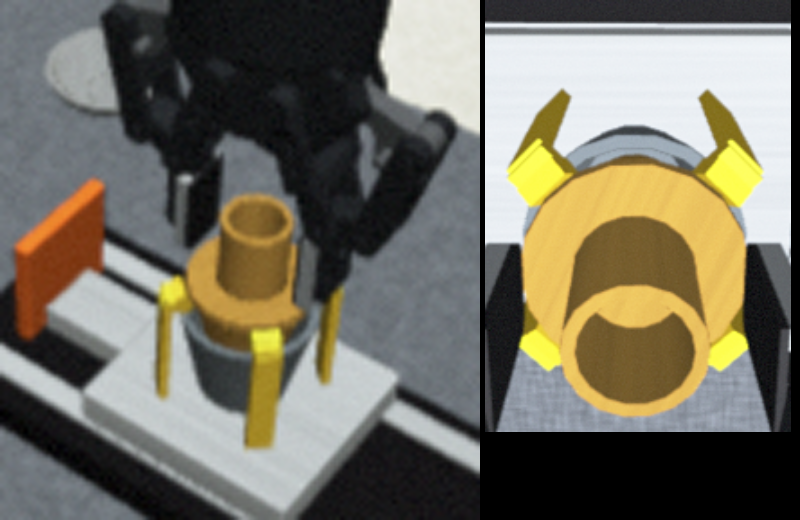

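The cone stands upright on the four catches, released and visible through both crops. I'll withdraw straight up and check again.

```bash
python3 -m creep '{"hand":[48,48,48,48,48],"delta_pos":[[0,0,-0.01],[0,0,-0.02],[0,0,-0.035],[0,0,-0.035],[0,0,-0.02]],"turn":[0,0,0,0,0]}' 20
python3 -m creep '{"hand":[0,0,0,0,0],"delta_pos":[[0,-0.04,0],[0,-0.045,0],[0,-0.045,0],[0,-0.045,0],[0,-0.03,0]],"turn":[0,0,0,0,0]}' 20
python3 -m creep '{"hand":[0,0,0,0,0],"delta_pos":[[0,-0.01,0],[0,0,0],[0,0,0],[0,0,0],[0,0,0]],"turn":[0,0,0,0,0]}' 20
python3 - <<'E'
from h import *
np.set_printoptions(precision=4,suppress=True)
c=snap('scene','s8.png'); d=snap('top','t8.png')
a=cv2.imread('pics/s8.png')[200:330,310:430];a=cv2.resize(a,None,fx=4,fy=4,interpolation=2)
b=cv2.imread('pics/t8.png')[225:305,150:350];b=cv2.resize(b,None,fx=4,fy=4)[:,:320*2]
b=cv2.imread('pics/t8.png')[230:300,250:345];b=cv2.resize(b,None,fx=3.3,fy=3.3)
o=np.zeros((520,800,3),np.uint8);o[:520,:480]=a;o[:b.shape[0],485:485+b.shape[1]]=b;cv2.imwrite('pics/s8c.png',o)
hsv=cv2.cvtColor(d['pixels'],cv2.COLOR_RGB2HSV)
for n,lo,hi,z in(('tab',(5,150,80),(17,255,255),.08),('cone',(8,90,60),(19,255,255),.1)):
    m=cv2.inRange(hsv,lo,hi)
    k=np.zeros_like(m); sl=np.s_[235:290,320:350] if n=='tab' else np.s_[235:290,255:310]; k[sl]=m[sl]
    cs,_=cv2.findContours(k,0,1); ct=max(cs,key=cv2.contourArea); M=cv2.moments(ct); p=(M['m01']/M['m00'],M['m10']/M['m00']); print(n,p,atz(d,p,z),cv2.minEnclosingCircle(ct))
to(.5530,-.13,.07)
E
```

```text
clock: 14.15
tcp_pos: [0.5553, 0.0237, 0.2152]
orientation: [0.002, 0.004, 1.0, -0.0]
wrist_force: [0.7, 0.2, 0.1]
finger_gap: 0.0478
clock: 14.57
tcp_pos: [0.5529, -0.1431, 0.2123]
orientation: [0.001, 0.005, 1.0, -0.001]
wrist_force: [0.3, 0.3, 0.2]
finger_gap: -0.0002
clock: 14.98
tcp_pos: [0.5528, -0.1467, 0.2116]
orientation: [-0.0, 0.003, 1.0, 0.0]
wrist_force: [0.7, 0.5, 0.6]
finger_gap: -0.0002
tab (262.1673101673102, 334.75933075933074) [ 0.5526 -0.073   0.08  ] ((334.5, 262.5), 15.572511672973633)
cone (260.0, 279.0) [0.5538 0.0231 0.1   ] ((279.0, 260.0), 14.764923095703125)
t 15.0833 tcp [ 0.553  -0.1469  0.2116] yaw y-axis 89.62 zaxis [ 0.0001  0.0002 -1.    ] d units [0.0001 0.021  0.1771] gap -7.534232316168002e-05 F [-0.4 -0.8  0.4]
```

View pics/s8c.png

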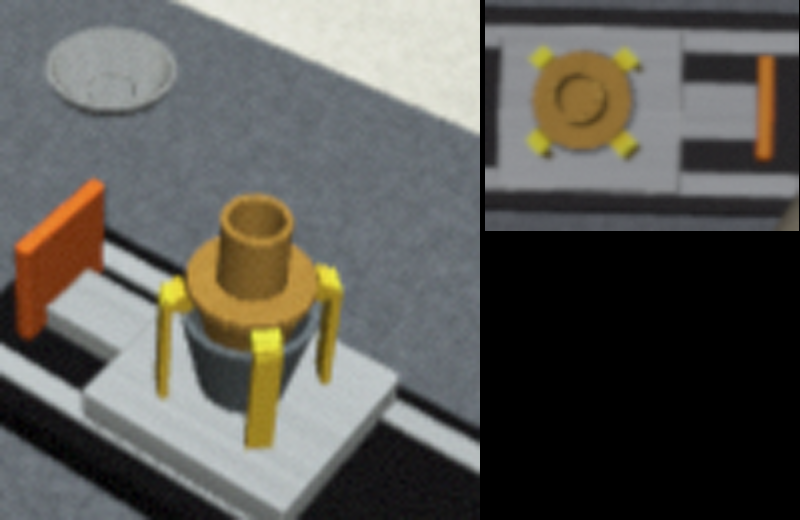

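The cone sits square on the catches: top view puts it at (0.5538, 0.0231) and the catch mean at (0.5533, 0.0227). Next I'll lower the closed fingers behind the tab.

```bash
python3 -m creep '{"hand":[0,0,0,0,0],"delta_pos":[[0,0.01,0.04],[0,0.01,0.045],[0,0.01,0.045],[0,0,0.04],[0,0,0.025]],"turn":[0,0,0,0,0]}' 20
python3 -m creep '{"hand":[0,0,0,0,0],"delta_pos":[[0,0.004,0],[0,0.006,0],[0,0.006,0],[0,0.006,0],[0,0.006,0]],"turn":[0,0,0,0,0]}' 20
python3 -c "
from h import *
c=snap('scene','s9.png')
to(.5535,.0,.055)"
```

```text
clock: 15.5
tcp_pos: [0.5511, -0.122, 0.0522]
orientation: [-0.002, 0.003, 1.0, 0.001]
wrist_force: [0.6, -0.4, 0.6]
finger_gap: 0.0003
clock: 15.92
tcp_pos: [0.5548, -0.1015, 0.0575]
orientation: [0.002, 0.004, 1.0, -0.0]
wrist_force: [-0.5, 0.4, 0.3]
finger_gap: 0.0001
t 15.9667 tcp [ 0.5544 -0.1007  0.0572] yaw y-axis 89.57 zaxis [ 2.8e-03 -3.0e-04 -1.0e+00] d units [0.0021 0.1258 0.0027] gap 9.684824775462731e-05 F [-0.2  1.5 -0. ]
```

View pics/s9.png

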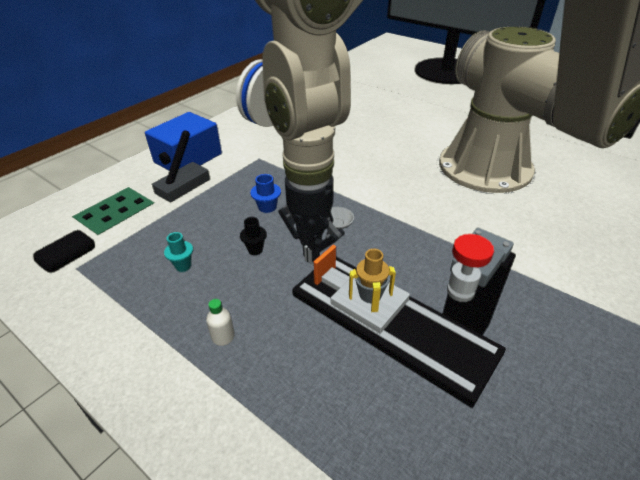

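```bash
python3 -m creep '{"hand":[0,0,0,0,0],"delta_pos":[[0,0.004,0],[0,0.004,0],[0,0.004,0],[0,0.006,0],[0,0.007,0]],"turn":[0,0,0,0,0]}' 20
python3 -m creep '{"hand":[0,0,0,0,0],"delta_pos":[[0,0.008,0],[0,0.009,0],[0,0.009,0],[0,0.009,0],[0,0.009,0]],"turn":[0,0,0,0,0]}' 20
python3 -m creep '{"hand":[0,0,0,0,0],"delta_pos":[[0,0.009,0],[0,0.009,0],[0,0.008,0],[0,0.007,0],[0,0.006,0]],"turn":[0,0,0,0,0]}' 20
python3 -c "
from h import *
c=snap('scene','s10.png')
to(.5545,.05,.055)"
```

```text
clock: 16.38
tcp_pos: [0.5536, -0.0821, 0.0557]
orientation: [0.0, 0.005, 1.0, -0.0]
wrist_force: [0.0, -2.0, 1.8]
finger_gap: 0.0002
clock: 16.8
tcp_pos: [0.554, -0.0458, 0.0556]
orientation: [0.0, 0.004, 1.0, -0.0]
wrist_force: [0.7, -2.2, 0.6]
finger_gap: -0.0002
clock: 17.22
tcp_pos: [0.554, -0.0146, 0.0554]
orientation: [-0.0, 0.004, 1.0, 0.0]
wrist_force: [1.3, -1.1, 0.1]
finger_gap: -0.0002
t 17.2667 tcp [ 0.5537 -0.0138  0.0553] yaw y-axis 89.57 zaxis [-6.0e-04  1.2e-03 -1.0e+00] d units [-0.0004  0.0798  0.0005] gap -0.00016666877053065138 F [-0.   0.7  0.2]
```

View pics/s10.png

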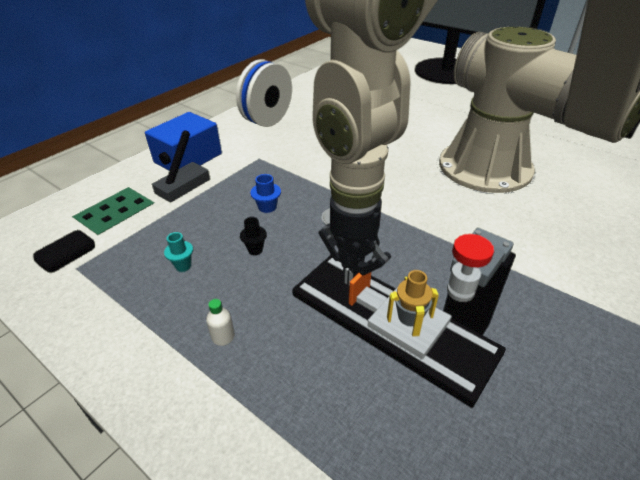

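The carriage is sliding along and the cone is still upright on it, at about (290,416). I'll keep going.

```bash
python3 -m creep '{"hand":[0,0,0,0,0],"delta_pos":[[0,0.005,0],[0,0.006,0],[0,0.007,0],[0,0.007,0],[0,0.007,0]],"turn":[0,0,0,0,0]}' 20
python3 -m creep '{"hand":[0,0,0,0,0],"delta_pos":[[0,0.007,0],[0,0.007,0],[0,0.006,0],[0,0.005,0],[0,0.004,0]],"turn":[0,0,0,0,0]}' 20
python3 -m creep '{"hand":[0,0,0,0,0],"delta_pos":[[0,0.003,0],[0,0.003,0],[0,0.002,0],[0,0.002,0],[0,0.002,0]],"turn":[0,0,0,0,0]}' 20
python3 -c "
from h import *
c=snap('scene','s11.png')
to(.5545,.07,.055)"
```

```text
clock: 17.68
tcp_pos: [0.5538, 0.0107, 0.0552]
orientation: [-0.0, 0.004, 1.0, 0.0]
wrist_force: [-1.2, -1.4, -0.9]
finger_gap: -0.0002
clock: 18.1
tcp_pos: [0.5542, 0.034, 0.0553]
orientation: [-0.0, 0.004, 1.0, 0.0]
wrist_force: [-1.1, -2.0, -1.7]
finger_gap: -0.0001
clock: 18.52
tcp_pos: [0.5544, 0.043, 0.0555]
orientation: [-0.0, 0.004, 1.0, 0.0]
wrist_force: [-2.3, -1.2, -0.6]
finger_gap: 0.0001
t 18.5667 tcp [0.5545 0.0434 0.0555] yaw y-axis 89.52 zaxis [ 1.e-04  5.e-04 -1.e+00] d units [0.0003 0.0333 0.0007] gap 6.654450479060651e-05 F [-1.1 -0.2 -1. ]
```

View pics/s11.png

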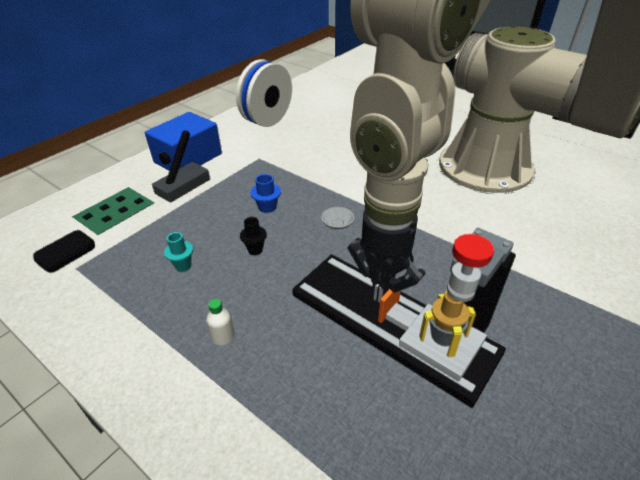

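The cone is nearly under the ram at (315,452). I'll creep to the stop.

```bash
python3 -m creep '{"hand":[0,0,0,0,0],"delta_pos":[[0,0.002,0],[0,0.002,0],[0,0.002,0],[0,0.002,0],[0,0.002,0]],"turn":[0,0,0,0,0]}' 20
python3 -m creep '{"hand":[0,0,0,0,0],"delta_pos":[[0,0.002,0],[0,0.002,0],[0,0.002,0],[0,0.002,0],[0,0.002,0]],"turn":[0,0,0,0,0]}' 20
python3 -c "
from h import *
to(.5545,.07,.055)"
```

```text
clock: 18.98
tcp_pos: [0.5546, 0.0488, 0.0556]
orientation: [-0.0, 0.005, 1.0, -0.003]
wrist_force: [-2.3, -14.9, 0.3]
finger_gap: -0.0004
clock: 19.4
tcp_pos: [0.5546, 0.049, 0.0559]
orientation: [-0.001, 0.008, 1.0, -0.011]
wrist_force: [-4.6, -42.5, 3.7]
finger_gap: -0.0003
t 19.4 tcp [0.5546 0.049  0.0559] yaw y-axis 89.1 zaxis [-0.0012 -0.0212 -0.9998] d units [0.0005 0.0263 0.0006] gap -0.0002833930720634658 F [ -4.6 -42.5   3.7]
```

At the stop (force rises with no further motion). Backing off.

```bash
python3 -m creep '{"hand":[0,0,0,0,0],"delta_pos":[[0,-0.004,0],[0,-0.006,0],[0,-0.01,0],[0,-0.02,0],[0,-0.02,0]],"turn":[0,0,0,0,0]}' 20
python3 -m creep '{"hand":[0,0,0,0,0],"delta_pos":[[0,-0.03,0],[0,-0.02,-0.02],[0,0,-0.04],[0,0,-0.045],[0,0,-0.045]],"turn":[0,0,0,0,0]}' 20
python3 -m creep '{"hand":[0,0,0,0,0],"delta_pos":[[0,0,-0.04],[0,0,-0.04],[0,0,-0.03],[0,0,0],[0,0,0]],"turn":[0,0,0,0,0]}' 20
python3 - <<'E'
from h import *
np.set_printoptions(precision=4,suppress=True)
c=snap('scene','s12.png'); d=snap('top','t12.png')
a=cv2.imread('pics/s12.png')[220:390,390:520];a=cv2.resize(a,None,fx=3,fy=3,interpolation=2)
b=cv2.imread('pics/t12.png')[220:310,150:280];b=cv2.resize(b,None,fx=3,fy=3)
o=np.zeros((520,800,3),np.uint8);o[:a.shape[0],:a.shape[1]]=a;o[:b.shape[0],400:400+b.shape[1]]=b;cv2.imwrite('pics/s12c.png',o)
hsv=cv2.cvtColor(d['pixels'],cv2.COLOR_RGB2HSV)
m=cv2.inRange(hsv,(20,120,100),(35,255,255)); m[:,:160]=0;m[:,260:]=0;m[:230]=0;m[290:]=0
n,l,st,ce=cv2.connectedComponentsWithStats(m)
for i in range(1,n):
    if st[i,4]>8: print('catch',st[i],ce[i],atz(d,ce[i][::-1],.1))
for nm,cc in(('top',d),('scene',c)):
    h=cv2.cvtColor(cc['pixels'],cv2.COLOR_RGB2HSV)
    m=cv2.inRange(h,(0,150,120),(4,255,255))|cv2.inRange(h,(174,150,120),(180,255,255))
    cs,_=cv2.findContours(m,0,1); ct=max(cs,key=cv2.contourArea); (e)=cv2.fitEllipse(ct); print(nm,e,atz(cc,e[0][::-1],.23))
to(.555,.165,.3)
E
```

```text
clock: 19.82
tcp_pos: [0.5547, 0.0112, 0.0557]
orientation: [0.001, 0.003, 1.0, 0.001]
wrist_force: [0.6, -0.1, -0.5]
finger_gap: -0.0001
clock: 20.23
tcp_pos: [0.5536, -0.0289, 0.1765]
orientation: [-0.0, 0.004, 1.0, 0.001]
wrist_force: [0.9, -0.4, -0.4]
finger_gap: -0.0
clock: 20.65
tcp_pos: [0.5552, -0.0288, 0.2654]
orientation: [0.002, 0.004, 1.0, 0.0]
wrist_force: [0.3, -0.2, -0.3]
finger_gap: -0.0
top ((181.36251831054688, 252.02120971679688), (29.447179794311523, 30.04723358154297), 50.82982635498047) [0.5552 0.1613 0.23  ]
scene ((474.1573181152344, 249.2978515625), (29.845735549926758, 39.354736328125), 116.49327087402344) [0.5649 0.1661 0.23  ]
t 20.75 tcp [ 0.5537 -0.0286  0.2626] yaw y-axis 89.54 zaxis [-0.0007  0.0007 -1.    ] d units [ 0.0003  0.2421 -0.0465] gap 3.11919430482818e-06 F [ 0.4  0.3 -1.6]
```

View pics/s12c.png

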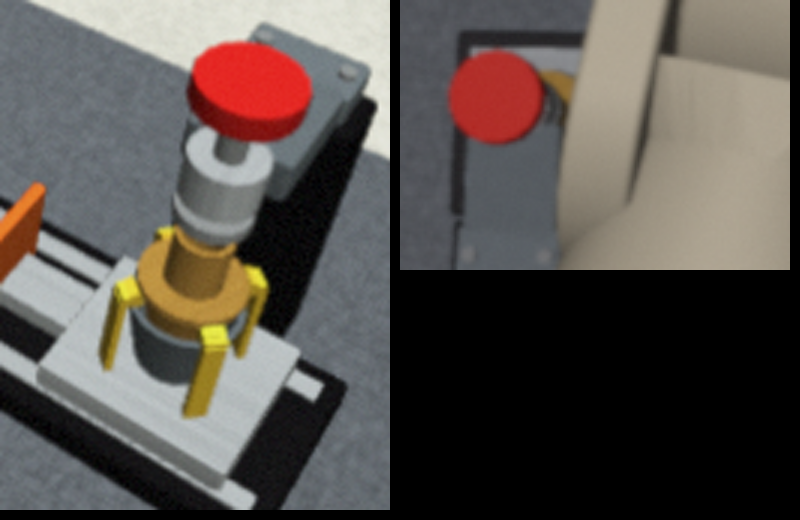

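The cone rests upright on the catches beneath the ram foot. The catches are at about (128,290), (215,338) and (255,280) in the crop, and the knob is at (250,85). Next I'll go over the knob and press.

```bash
python3 -m creep '{"hand":[0,0,0,0,0],"delta_pos":[[0,0.03,-0.03],[-0.002,0.045,-0.01],[0,0.045,0],[0,0.045,0],[0,0.04,0]],"turn":[0,0,0,0,0]}' 20
python3 -m creep '{"hand":[0,0,0,0,0],"delta_pos":[[0,0.03,0],[0,0.004,0.01],[0,0,0],[0,0,0],[0,0,0]],"turn":[0,0,0,0,0]}' 20
python3 - <<'E'
from h import *
c=snap('scene','s13.png'); d=snap('wrist','w13.png')
a=cv2.imread('pics/s13.png')[150:350,380:540];a=cv2.resize(a,None,fx=2.5,fy=2.5,interpolation=2)
b=cv2.imread('pics/w13.png')[160:480,140:500]
o=np.zeros((520,800,3),np.uint8);o[:a.shape[0],:a.shape[1]]=a;o[:b.shape[0],410:410+b.shape[1]]=b;cv2.imwrite('pics/s13c.png',o)
to(.5555,.1625,.241)
E
```

```text
clock: 21.17
tcp_pos: [0.5561, 0.1369, 0.2938]
orientation: [-0.001, 0.004, 1.0, 0.0]
wrist_force: [0.4, 1.1, -0.3]
finger_gap: 0.0002
clock: 21.58
tcp_pos: [0.5568, 0.1611, 0.2866]
orientation: [-0.001, 0.005, 1.0, -0.0]
wrist_force: [-0.7, 0.7, -0.2]
finger_gap: 0.0001
t 21.6833 tcp [0.5572 0.1609 0.2874] yaw y-axis 89.4 zaxis [-3.e-04 -1.e-04 -1.e+00] d units [0.0022 0.002  0.058 ] gap 2.6166833536081124e-06 F [-0.2 -0.4 -0.7]
```

View pics/s13c.png

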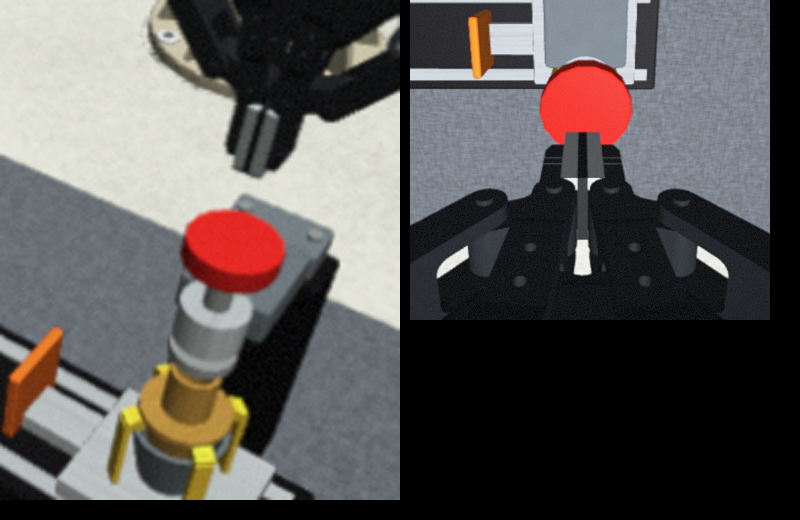

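```bash
python3 -m creep '{"hand":[0,0,0,0,0],"delta_pos":[[0.002,0.001,0.015],[0,0,0.015],[0,0,0.012],[0,0,0.008],[0,0,0.003]],"turn":[0,0,0,0,0]}' 20
python3 -m creep '{"hand":[0,0,0,0,0],"delta_pos":[[0,0,0.003],[0,0,0.003],[0,0,0.003],[0,0,0.002],[0,0,0.002]],"turn":[0,0,0,0,0]}' 20
python3 -c "
from h import *
to(.5555,.1625,.218)"
python3 -m creep '{"hand":[0,0,0,0,0],"delta_pos":[[0,0,0.003],[0,0,0.002],[0,0,0.002],[0,0,0.002],[0,0,0.002]],"turn":[0,0,0,0,0]}' 20
python3 -c "
from h import *
to(.5555,.1625,.218)"
```

```text
clock: 22.1
tcp_pos: [0.5551, 0.1623, 0.244]
orientation: [-0.001, 0.005, 1.0, -0.0]
wrist_force: [-0.1, 0.1, -0.7]
finger_gap: -0.0001
clock: 22.52
tcp_pos: [0.5558, 0.1628, 0.2351]
orientation: [0.001, 0.004, 1.0, -0.0]
wrist_force: [0.1, -1.5, 1.9]
finger_gap: 0.0001
t 22.5167 tcp [0.5558 0.1628 0.2351] yaw y-axis 89.5 zaxis [ 1.1e-03 -2.0e-04 -1.0e+00] d units [ 0.0004 -0.0004  0.0214] gap 7.455286162370531e-05 F [ 0.1 -1.5  1.9]
clock: 22.93
tcp_pos: [0.5559, 0.1629, 0.2275]
orientation: [0.001, 0.004, 1.0, 0.0]
wrist_force: [-3.2, -2.2, 13.4]
finger_gap: -0.0003
t 22.9333 tcp [0.5559 0.1629 0.2275] yaw y-axis 89.51 zaxis [ 0.0022  0.     -1.    ] d units [ 0.0005 -0.0005  0.0119] gap -0.00031941525305553576 F [-3.2 -2.2 13.4]
```

```bash
python3 -m creep '{"hand":[0,0,0,0,0],"delta_pos":[[0,0,0.002],[0,0,0.002],[0,0,0.002],[0,0,0.002],[0,0,0.002]],"turn":[0,0,0,0,0]}' 20
python3 -c "
from h import *
to(.5555,.1625,.218)"
python3 -m creep '{"hand":[0,0,0,0,0],"delta_pos":[[0,0,0.002],[0,0,0.002],[0,0,0.001],[0,0,0],[0,0,0]],"turn":[0,0,0,0,0]}' 20
python3 -c "
from h import *
c=snap('scene','s14.png')
to(.5555,.1625,.218)
a=c['pixels'][150:390,380:540,::-1];cv2.imwrite('pics/s14c.png',cv2.resize(a,None,fx=2.5,fy=2.5,interpolation=2))"
```

```text
clock: 23.35
tcp_pos: [0.5559, 0.163, 0.2188]
orientation: [0.001, 0.004, 1.0, 0.0]
wrist_force: [0.7, -1.4, 3.7]
finger_gap: -0.0001
t 23.35 tcp [0.5559 0.163  0.2188] yaw y-axis 89.51 zaxis [ 1.8e-03  1.0e-04 -1.0e+00] d units [ 0.0005 -0.0006  0.001 ] gap -0.0001375059204727617 F [ 0.7 -1.4  3.7]
clock: 23.77
tcp_pos: [0.556, 0.163, 0.2179]
orientation: [0.002, 0.004, 1.0, 0.0]
wrist_force: [-6.2, -3.3, 22.2]
finger_gap: 0.0
t 23.8167 tcp [0.556  0.163  0.2179] yaw y-axis 89.52 zaxis [ 4.6e-03  4.0e-04 -1.0e+00] d units [ 0.0006 -0.0006 -0.0002] gap -8.51722240657506e-05 F [-6.7 -2.7 21.7]
```

View pics/s14c.png

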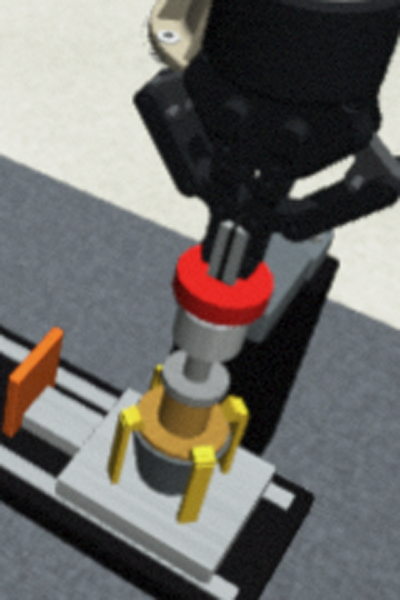

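The force peaked at 13 N, fell to 3.7 N as the flange passed, then rose to 22 N at ram ≈ 0.023, so the cone is home. In the picture the flange is down on the rim with the catches over it. Retreating.

```bash
python3 -m creep '{"hand":[0,0,0,0,0],"delta_pos":[[0,0,-0.005],[0,0,-0.01],[0,0,-0.01],[0,0,-0.015],[0,0,-0.03]],"turn":[0,0,0,0,0]}' 20
python3 -m creep '{"hand":[0,0,0,0,0],"delta_pos":[[0,-0.02,-0.04],[0,-0.04,-0.01],[0,-0.045,0],[0,-0.045,0],[0,-0.045,0]],"turn":[0,0,0,0,0]}' 20
python3 -m creep '{"hand":[0,0,0,0,0],"delta_pos":[[0,-0.045,0],[0,-0.045,0],[0,-0.03,0],[0,0,0],[0,0,0]],"turn":[0,0,0,0,0]}' 20
python3 - <<'E'
from h import *
np.set_printoptions(precision=4,suppress=True)
c=snap('scene','s15.png'); d=snap('top','t15.png')
a=cv2.imread('pics/s15.png')[220:390,390:520];a=cv2.resize(a,None,fx=3,fy=3,interpolation=2)
b=d['pixels'][150:400,140:540,::-1]
o=np.zeros((520,800,3),np.uint8);o[:a.shape[0],:a.shape[1]]=a;o[:b.shape[0],400:800]=b;cv2.imwrite('pics/s15c.png',o)
h=cv2.cvtColor(c['pixels'],cv2.COLOR_RGB2HSV)
m=cv2.inRange(h,(0,150,120),(4,255,255))|cv2.inRange(h,(174,150,120),(180,255,255))
cs,_=cv2.findContours(m,0,1); ct=max(cs,key=cv2.contourArea); print('knob scene',cv2.fitEllipse(ct)[0],'before 474.2,249.3')
Z=dict(spare_mid=.0385,bottle_mid=.0425,dish=0,holder=.085,cone_mid=.0835)
for cam,cc in(('scene',c),('top',d)):
  for t,z in Z.items(): print(cam,t,[(round(q['score'],2),np.round(q['location']),atz(cc,q['location'],z)) for q in env.pinpoint(cam,t)[:4]])
to(.5,0,.3)
E
```

```text
clock: 24.23
tcp_pos: [0.554, 0.163, 0.2677]
orientation: [-0.003, 0.004, 1.0, -0.0]
wrist_force: [-0.4, 0.6, -0.1]
finger_gap: 0.0
clock: 24.65
tcp_pos: [0.554, 0.0062, 0.31]
orientation: [-0.0, 0.004, 1.0, 0.0]
wrist_force: [0.7, 0.2, -0.4]
finger_gap: -0.0003
clock: 25.07
tcp_pos: [0.5531, -0.09, 0.3093]
orientation: [-0.001, 0.006, 1.0, 0.001]
wrist_force: [-0.7, 0.3, -0.3]
finger_gap: 0.0
knob scene (474.3363342285156, 248.7906036376953) before 474.2,249.3
scene spare_mid [(0.93, array([193., 267.]), array([ 0.4485, -0.3125,  0.0385]))]
scene bottle_mid []
scene dish [(0.83, array([223., 338.]), array([ 0.3982, -0.1577,  0.    ]))]
scene holder [(0.91, array([321., 453.]), array([0.5611, 0.1654, 0.085 ]))]
scene cone_mid [(0.91, array([238., 252.]), array([ 0.606 , -0.1956,  0.0835])), (0.74, array([253., 179.]), array([ 0.7103, -0.2654,  0.0835])), (0.69, array([322., 450.]), array([0.5643, 0.1628, 0.0835]))]
top spare_mid [(0.9, array([321., 470.]), array([ 0.4522, -0.3199,  0.0385])), (0.32, array([255., 179.]), array([0.5647, 0.2095, 0.0385])), (0.16, array([261., 258.]), array([0.5558, 0.0664, 0.0385]))]
top bottle_mid []
top dish []
top holder [(0.69, array([256., 205.]), array([0.5599, 0.1543, 0.085 ]))]
top cone_mid [(0.7, array([258., 424.]), array([ 0.561 , -0.2295,  0.0835])), (0.56, array([194., 468.]), array([ 0.6766, -0.3068,  0.0835])), (0.51, array([259., 198.]), array([0.5548, 0.1656, 0.0835]))]
t 25.6667 tcp [ 0.5534 -0.0886  0.3099] yaw y-axis 89.55 zaxis [ 0.0001  0.0001 -1.    ] d units [0.0676 0.1103 0.0124] gap 0.0001264537746745358 F [ 0.8 -0.1  0.4]
```

View pics/s15c.png

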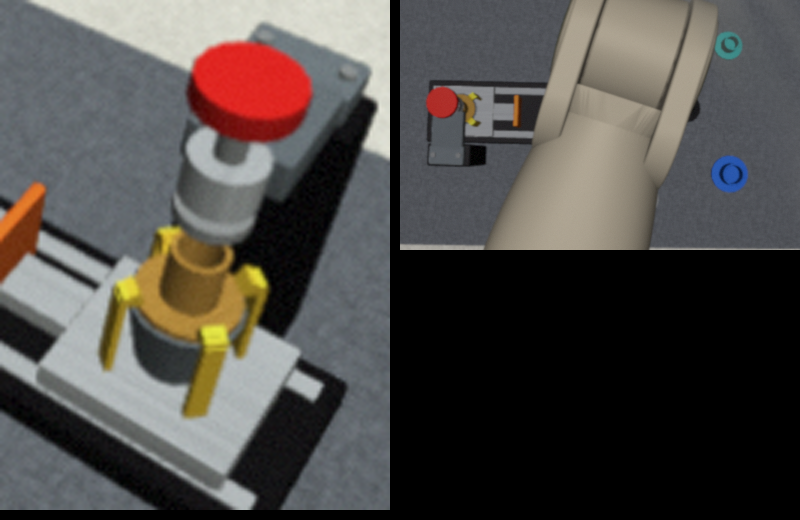

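```bash
python3 - <<'E'
from h import *
import numpy as np
np.set_printoptions(precision=4,suppress=True)
d=snap('top');h=cv2.cvtColor(d['pixels'],cv2.COLOR_RGB2HSV)
m=cv2.inRange(h,(5,150,80),(17,255,255)); k=np.zeros_like(m);k[235:290,240:275]=m[235:290,240:275]
M=cv2.moments(k,True);p=(M['m01']/M['m00'],M['m10']/M['m00']);print('tab',p,atz(d,p,.08))
E
```

```text
tab (260.88, 255.97333333333333) [0.5531 0.0649 0.08  ]
```

View pics/s15.png

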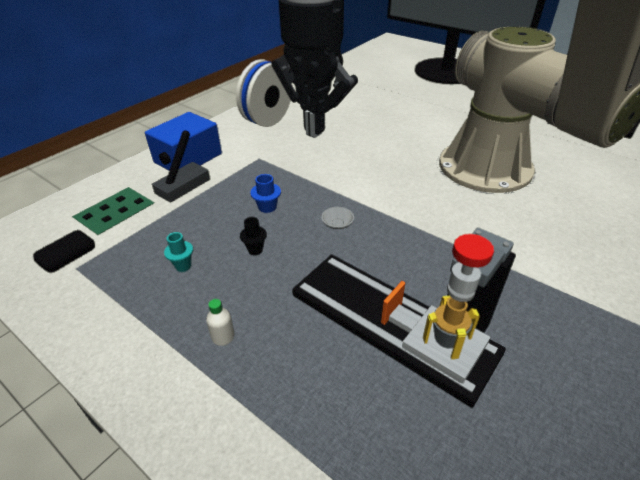

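Bottle, dish and blue cone are where they started, and the tab is 96 mm from the ram axis as it should be at the stop. Handing in.

```bash
python3 -c "
from workcell import env
print(env.hand_in()); print(env.get_state()['clock'])"
```

```text
the job is handed in; nothing more can be done
None
the job is handed in; nothing more can be done
```

The brass cone is pressed home in the holder and the job is handed in; no verdict is given, so this rests on my own checks.

**What I did:** I set the cone upright on the four catches, eased it about 1 mm sideways at first contact, and let go. I then pushed the carriage by its tab to the stop. Pressing the knob took 13 N, dropped to 4 N as the flange passed the catches, then rose to 22 N at about 23 mm of ram travel.

**Last checks** (pictures at about 25 s of the 64 s allowed):
- **Cone:** the flange is on the rim with the catches over it, judged by eye. I did not measure how far each catch sprang back.
- **Ram:** the knob is back up, within 1 px of where it was before pressing.
- **Carriage:** the tab is 96 mm from the ram axis, which matches the stop position. It travelled only about 138 mm, so it seems to have started about 12 mm in from the loading end.
- **Bystanders:** the blue cone, bottle and dish look unmoved in the scene picture. The detector missed the bottle in both cameras and the dish in the top camera, where the arm hid part of the view, so I judged the bottle by eye only.
- **Robot:** the arm is clear of everything.

**Overshoot:** at the carriage stop the wrist force reached about 42 N, taken on the fingers pushing the tab, because I pushed on longer than needed. It should fall outside the 40 N limit for the arm and gripper body, but I could not confirm that.

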